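Copy a bracket's angle to the swing fence with a bevel gauge

TASK

Set the bevel gauge in the inside corner of the green sample bracket, pushed firmly home (with 10 to 20 N, never 40) so that its stock lies flush on the straight leg and its blade flush on the wing, and lock it there by pressing its red lever flat. Then set the locked gauge on the leg of the swing fence and slide it home against the end stop with the same firm push, so that the blade swings the blue fence arm to the bracket's angle; move the arm only with the gauge and keep the gripper itself off the fence, leave the gauge lying there locked, let go, and leave the other things alone.

Things in the scene. Friction and masses are not known exactly. Their poses are not given: they have to be found in the camera images.
- bevel: Bevel gauge, about 0.35 kg, flat on the bench. Wood stock x = -45 to +54 mm, y = +-10, 24 high, then a head over the pivot: brass disc of radius 28, z 24 to 30, over the blade's disc. Origin: bench level under the wooden grip fin (36 mm in x, 16 thick in y, z 24 to 62): grip it across, fingertips at z 28 mm or higher, 60 N. x points to the pivot; the -y side goes on a leg, the blade opens on +y.
- blade (a joint): Angle between stock and blade, rad (pi/2 is square); starts at 1.88 to 1.98, more than the bracket's. Turns under 0.4 N at the tip (0.04 N m) unlocked; braked when locked. Sliding along the leg to the corner, the tip meets the wing first, and pushing on closes the blade until it is flush and the gauge stops hard.
- blade_edge (a point): Midpoint of the blade's outer edge (the one laid on a wing or arm), 50 mm from the pivot along the blade, 8 mm up. Steel blade, 100 mm from pivot to tip, 20 mm wide, z 3 to 13 mm, with a round hub of radius 10 at the pivot and above it (z 19 to 23) a disc of radius 28. Local -x points from pivot to tip, +y out of the outer edge.
- bevel_pivot (a point): Pivot of the gauge, x = 85 mm on the body, 8 mm up. The blade's outer edge, the hub's rim and the line of the stock's -y side are all 10 mm from it, so when flush it is 10 mm from both inner faces of a corner at any angle.
- lock_lever (a joint): Red lever on the gauge's head, 50 mm long, 10 mm wide: 0 standing up at 40 degrees (unlocked), 0.7 flat (locked). It stays where it is left. Pressing its end straight down takes about 4 to 8 N, then it is solid.
- lever_tip (a point): Upper side of the free end of the red lever, on the stock's centre line; the lever leans back towards the fin. Unlocked: 38 mm behind the pivot, 71 mm up; pressed flat: 50 mm behind it, 40 mm up.
- sample: Green sample bracket, fixed. Origin: bench level at the inside corner, where the inner faces of straight leg and wing meet. Leg: x = +20 to -235 mm, 15 mm high, inner face the upright plane y = 0, leg behind it (y 0 to -22; foot plate to y = -50, 5 high). +y is the open side, where the gauge lies on the bench; +x points along the leg out past the corner.
- wing_face (a point): Middle of the inner face of the bracket's green wing, 50 mm from the corner, 8 mm up. The wing is rigid, 105 mm long, 16 high, 8 thick. Local -x points from the corner to the wing's end, +y into the wing (out of the corner). Leg and wing stand at 78 to 103 degrees.
- fence: Swing fence, fixed, parallel to the bracket. Origin: bench level where the leg's inner face (y = 0) meets the face of the dark end stop (x = 0, from y = 0 to 14 mm). Aluminium leg x = -235 to +15, behind y = 0 (to -22; foot plates to -52, 6 high); leg and stop 15 high. +y is the open side. Home: pivot at x = -10, y = 10 mm, hub on the stop; that is also the arm's axis.
- fence_arm (a joint): Angle between the fence's leg and its blue arm, rad, as on the bracket; starts at 1.0 to 1.2, less than the bracket's. Turns about (-10, 10) mm of the fence under 0.6 to 1 N at its end (0.06 N m), stays where left. Sliding the locked gauge along the leg to the stop, the blade's tip opens the arm; at the stop the arm lies flush on the blade.
- bluearm_face (a point): Middle of the inner face of the blue arm, 60 mm along it from its axis, 8 mm up. The face runs from 22 to 105 mm along, 10 mm off the axis; arm 16 high, 12 thick. Local -x points from the axis to the arm's end, +y into the arm.
- wrench: Bystander: steel spanner; leave it alone.
- driver: Bystander: screwdriver; leave it alone.
- flange: Bystander: steel ring, 64 mm across, 10 mm high; leave it alone.
- oil: Bystander: yellow plastic bottle, 130 mm tall; leave it alone.
- hexstop: Bystander: small brass fitting, 30 mm tall; leave it alone.
- tin: Bystander: blue can, 75 mm tall; leave it alone.
- offcut: Bystander: aluminium flat, 30 x 110 x 12 mm; leave it alone.
There are look-alikes about, which are no part of the job. Leave any pink or turquoise look-alike of the bevel alone.

How it is judged:
On the way, in this order (a step that is already met when the one before it is completed fails the run):
1. the unlocked gauge is pressed (over 8 N, 0.15 s) home in the bracket's corner, stock on the leg, blade on the wing (within 3 degrees, pivot within 2.5 mm of both contacts) (angle between the x axis of bevel and the x axis of sample, either way round below 0.05 rad and angle between the x axis of blade_edge and the x axis of wing_face, either way round below 0.05 rad and y of bevel_pivot in the frame of sample between 0.005 and 0.0125 m and y of bevel_pivot in the frame of wing_face between -0.0125 and -0.005 m and horizontal distance between bevel_pivot and sample below 0.03 m and height (world z) of bevel_pivot below 0.018 m and contact force between bevel and sample above 8 N and value of joint lock_lever below 0.05 rad), for 0.15 s.
2. the red lever is pressed flat (over 0.6) while the gauge is flush in the bracket's corner (within 1.7 degrees, pivot within 1.5 mm of both contacts) (angle between the x axis of bevel and the x axis of sample, either way round below 0.03 rad and angle between the x axis of blade_edge and the x axis of wing_face, either way round below 0.03 rad and y of bevel_pivot in the frame of sample between 0.005 and 0.0115 m and y of bevel_pivot in the frame of wing_face between -0.0115 and -0.005 m and horizontal distance between bevel_pivot and sample below 0.03 m and height (world z) of bevel_pivot below 0.014 m and value of joint lock_lever above 0.6 rad), for 0.2 s.
3. the locked gauge is pressed home at the fence's stop, stock on the leg and blade on the arm (within 3 degrees, 2.5 mm), pressed with over 8 N for 0.15 s (angle between the x axis of bevel and the x axis of fence, either way round below 0.05 rad and angle between the x axis of blade_edge and the x axis of bluearm_face, either way round below 0.05 rad and y of bevel_pivot in the frame of fence between 0.005 and 0.0125 m and y of bevel_pivot in the frame of bluearm_face between -0.0125 and -0.005 m and horizontal distance between bevel_pivot and fence below 0.03 m and height (world z) of bevel_pivot below 0.018 m and value of joint lock_lever above 0.6 rad and contact force between bevel and fence above 8 N), for 0.15 s.
At the end, for the whole second after the job is handed in: The fence arm stands at the bracket's angle (parallel to the wing within 2 degrees), the locked gauge lies flat and at rest in the fence, home against leg and stop, stock on the leg and blade on the arm (within 1.7 degrees, pivot within 2.5 mm of touching both faces), and the robot has let go (angle between the x axis of bluearm_face and the x axis of wing_face, either way round below 0.035 rad and angle between the x axis of bevel and the x axis of fence, either way round below 0.03 rad and angle between the x axis of blade_edge and the x axis of bluearm_face, either way round below 0.03 rad and y of bevel_pivot in the frame of fence between 0.005 and 0.0125 m and y of bevel_pivot in the frame of bluearm_face between -0.0125 and -0.005 m and horizontal distance between bevel_pivot and fence below 0.03 m and height (world z) of bevel_pivot below 0.014 m and value of joint lock_lever above 0.6 rad and linear speed of bevel below 0.01 m/s and velocity of joint fence_arm between -0.02 and 0.02 rad/s and contact force between the fingers and bevel below 0.05 N).
It fails at once if the gauge is pressed on the sample bracket with over 40 N (contact force between bevel and sample above 40 N).
It fails at once if the gauge is pressed on the fence with over 40 N (contact force between bevel and fence above 40 N).
It fails at once if the robot itself touches the fence (1 N) (contact force between the arm and fence above 1 N).
It fails at once if the fingers touch the fence (1 N) (contact force between the fingers and fence above 1 N).
It fails at once if a bystander is moved by over 25 mm (distance of any of wrench, driver, flange, oil, hexstop, tin, offcut from where it was at the start of the episode above 0.025 m).
It also fails if it takes over 72 s, if anything falls off the work surface, if the arm or the gripper's body presses on something with over 40 N, if the wrist force passes 120 N, or if a joint passes its speed limit or range.

ROBOT

A 7-joint arm with a two-finger parallel gripper is mounted at the origin on the work surface. World frame = base frame: x ahead of the robot, y to its left, z up, the work surface at z = 0. Lengths are in m, angles in rad, forces in N, time in s.
With the tool pointing down it reaches from about 0.4 to 0.85 m from the base axis. Payload 4.5 kg.
Tool frame: the origin (TCP) lies at the very end of the fingers, on their centre line; the grasp point (between the pads) lies 19 mm behind it (tcp_to_grasp is the z of the grasp point in the tool frame, in m); z points along the fingers, y is the line along which they close (so a half turn about z gives the same grasp; the last joint's range is limited). The gripper opens to 88 mm and grips with 3 to 60 N. Pads are 18 mm wide; open, the fingers measure 123 mm over their backs; the gripper's body (75 mm by 187 mm) begins 45 mm behind the grasp point.
Start: joints at [-1.306, 0.689, -0.195, 1.565, 0.157, 0.902, -0.215], TCP at [0.143, 0.608, 0.239] pointing down, gripper open.
Joint ranges: [-3.01, 3.01], [-0.46, 2.08], [-1.47, 1.51], [0.13, 2.56], [-1, 4.14], [0.04, 2.09], [-2.66, 2.66]. Speed limits (rad/s): [2.57, 2.57, 3.14, 3.14, 3.14, 3.14, 3.14].

INTERFACE

Orientations are given as a unit quaternion [x, y, z, w].
In Python, from plant import * gives the robot as it stands. The module is installed in compiled form; this text tells all that it offers.
- The arm moves only by the shell command python3 -m jog 'ROWS' [OPENING] [FORCE]. ROWS is JSON, a list that holds one entry, the list of rows, each a list of 6 numbers: the shift along the tool's x, y, z in m, then the turn, a rotation vector about the tool's x, y, z in rad. In form: [[[dx, dy, dz, ax, ay, az], ...]]. A call has 1 to 12 rows; each row shifts and turns the commanded pose from where the row before left it, along the tool's axes as they then stand; what a row does not reach is not made up. A row lasts 1/8 s, in which the tool goes at most 62.5 mm and 10.7 degrees, less where a joint would pass 70% of its speed; a pose out of reach is approached as far as the arm can. A call with a gripper value outside its range is refused whole. OPENING is the finger opening in m, from 0 to 0.0881, set as the call begins (- or left out, the last holds). The fingers move at their own pace and stop on an object; FORCE is the grip in N (left out, the last holds). Time passes only in rows, so rows that do not move let the fingers close. It gives the time, the measured TCP pose, the force, the opening and the grip force at its end, in the units of the state.
- get_state(): the state, without advancing time (a new reading comes with each control period).
- snapshot(name): name is "scene" or "top" or "wrist"; returns a dict with "frame" (480x640x3 uint8, red, green, blue), "mtx" (3x3 intrinsics, pixels), "xyz" and "orientation" of the camera in the world; the wrist camera has in their place "mount" (4x4, takes a point from camera to tool coordinates, whose origin is the TCP and whose axes are the flange's). Camera axes: x right, y down, z forward; pixel columns grow to the right and rows downward; lengths in m; the calibration is good to about 2 mm. The wrist camera is an equidistant fisheye: a pixel r from the principal point sees the ray r / f radians off the axis. A picture is of the moment at which its call begins: read the wrist's pose just before it. There is no depth.
- finish_job(): hands the job in; it is judged then, once.
The state is a dict: "clock": time; "q": joint angles; "qd": joint speeds; "joint_torque": joint torques, N m; "tool_pos": TCP position; "eef_rot": TCP orientation; "contact_force": force on the tool from outside, world axes, zero at the start; "moment": the same for the moment, N m; "opening": opening from 0.0 (shut) to 1.0 (fully open); "finger_force": force on a finger pad.
Only numpy, scipy, OpenCV 4.12 (cv2) and the standard library are available. Lean on these libraries where they do the work, as an engineer would, in place of code of your own. Each camera call takes 0.05 s, during which the arm holds its last target. There are 200 camera calls.

## Working session

There is one attempt and no reset: what is moved stays moved. The work goes in short steps, Python scripts to look and compute and a shell command to move; the robot and the scene stay as the last step left them, time stands still between calls to the robot, and variables do not carry over. Pictures are saved under pics/ and viewed, at most 15 in all, crops included, and the job is handed in when it is done.

```bash
ls; mkdir -p pics; python3 - <<'E'
from plant import *
import cv2,numpy as np
for n in ("scene","top"):
    s=snapshot(n); cv2.imwrite(f"pics/{n}1.png",s["frame"][:,:,::-1]); print(n,s["mtx"],s["xyz"],s["orientation"])
s=get_state(); print(s["clock"],s["tool_pos"],s["eef_rot"],s["contact_force"],s["opening"])
s=snapshot("wrist"); print(s["mtx"],s["mount"])
E
```

```text
pics
scene [[512.47020278   0.         321.26247851]
 [  0.         512.47020278 237.76341608]
 [  0.           0.           1.        ]] [ 1.24653624 -0.2018571   0.89498018] [ 0.72100062  0.57498123 -0.23482022 -0.30726886]
top [[502.63413536   0.         317.47400267]
 [  0.         502.63413536 237.37766824]
 [  0.           0.           1.        ]] [0.20003828 0.0279494  1.22278417] [-0.69539949  0.71206152 -0.07735563  0.05834418]
0.1 [0.14288508 0.60786368 0.23799644] [ 1.15082319e-01  9.93355618e-01 -8.21883068e-04 -2.57333186e-05] [-0.1699609   0.06188674  0.99979444] 1.0013538789161103
[[371.64829954   0.         318.76366735]
 [  0.         371.64829954 237.77583384]
 [  0.           0.           1.        ]] [[ 5.00242602e-05 -9.55637229e-01 -2.94546234e-01  7.61910421e-02]
 [ 9.99999485e-01  3.46237573e-04 -9.53511699e-04  9.92406011e-04]
 [ 1.01319425e-03 -2.94546035e-01  9.55636755e-01 -1.46643402e-01]
 [ 0.00000000e+00  0.00000000e+00  0.00000000e+00  1.00000000e+00]]
```

View pics/top1.png

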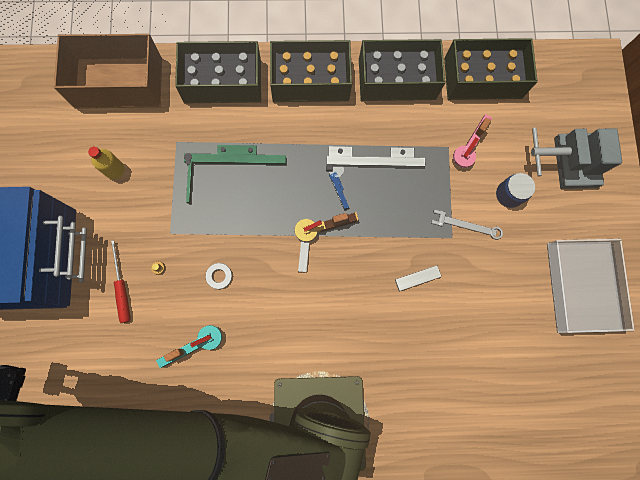

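View pics/scene1.png

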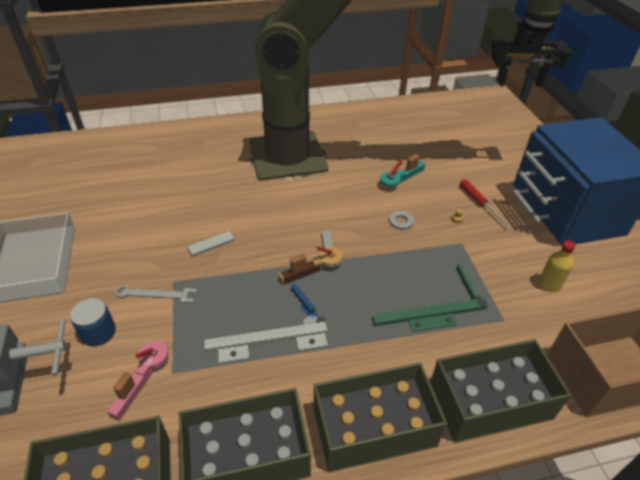

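Top view: brass and wood gauge has its pivot at (306,230) and fin at (345,218). The look-alikes are pink at (465,157) and turquoise at (209,337). The bracket corner is near (192,164) and the fence stop near (330,165). By the description I choose the wood/brass one, and check it in a crop.

```bash
cat > h.py <<'E'
from plant import *
import cv2,numpy as np
from scipy.spatial.transform import Rotation as R
def ray(s,u,v):
    K=s["mtx"]; return np.array([(u-K[0,2])/K[0,0],(v-K[1,2])/K[1,1],1.])
def px(s,u,v,z):
    d=R.from_quat(s["orientation"]).apply(ray(s,u,v)); o=np.array(s["xyz"]); return o+d*(z-o[2])/d[2]
def crop(f,x0,y0,x1,y1,k,name): cv2.imwrite(name,cv2.resize(f[y0:y1,x0:x1,::-1],None,fx=k,fy=k,interpolation=cv2.INTER_CUBIC))
def wcam(s,st):
    T=np.eye(4);T[:3,:3]=R.from_quat(st["eef_rot"]).as_matrix();T[:3,3]=st["tool_pos"];return T@s["mount"]
def wpx(s,st,u,v,z):
    K=s["mtx"];M=wcam(s,st);d=np.array([u-K[0,2],v-K[1,2]])/K[0,0];r=np.hypot(*d)
    d=M[:3,:3]@np.array([*(d/r*np.sin(r)),np.cos(r)]);return M[:3,3]+d*(z-M[2,3])/d[2]
def wundist(s,st,c,h,mpp,z,W=800,H=600):
    # orthographic rectification onto plane z: image right = -world y, down = -world x
    M=wcam(s,st);K=s["mtx"];j,i=np.meshgrid(np.arange(W),np.arange(H))
    P=np.stack([c[0]-(i-H/2)*mpp,c[1]-(j-W/2)*mpp,np.full(i.shape,z)],-1)
    p=(P-M[:3,3])@M[:3,:3];n=np.hypot(p[...,0],p[...,1]);t=np.arctan2(n,p[...,2])*K[0,0]/n
    return cv2.remap(s["frame"],(p[...,0]*t+K[0,2]).astype(np.float32),(p[...,1]*t+K[1,2]).astype(np.float32),cv2.INTER_LINEAR)
E
python3 - <<'E'
from h import *
s=snapshot("top"); crop(s["frame"],170,135,370,285,4,"pics/c1.png")
for n,u,v,z in [("piv",306,230,.03),("fin",345,218,.062),("corner",192,164,.015),("stop",330,165,.015)]: print(n,px(s,u,v,z))
E
```

```text
piv [0.45063076 0.02001504 0.03      ]
fin [ 0.47108264 -0.07297188  0.062     ]
corner [0.62860051 0.30163959 0.015     ]
stop [ 0.61992257 -0.04419469  0.015     ]
```

View pics/c1.png

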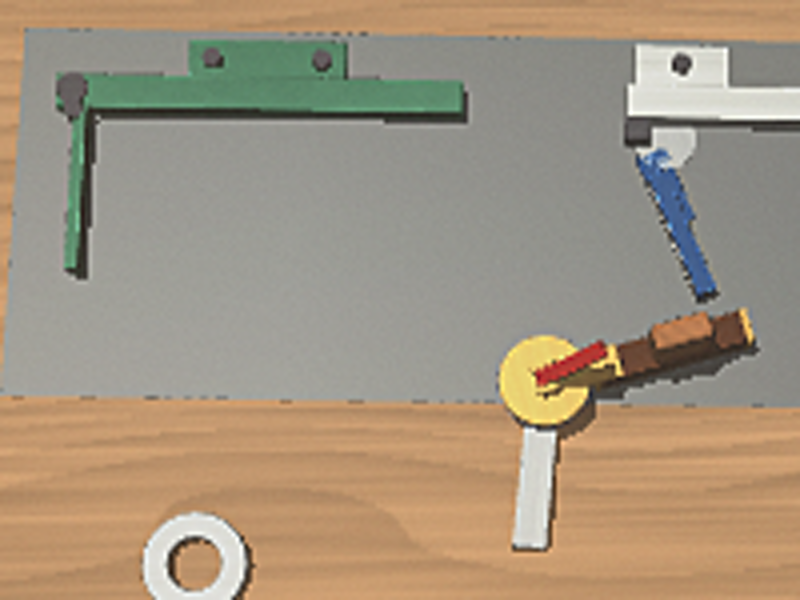

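The crop confirms it: brass disc at crop (545,381), fin top at (683,331), red lever raised. Wood stock runs right, steel blade downwards.

```bash
cat >> h.py <<'E'
def plan(p,xdir=None):
    st=get_state();Rm=R.from_quat(st["eef_rot"]).as_matrix();p=np.array(p,float)
    d=Rm.T@(p-st["tool_pos"]); out=d*1000
    print("tool shift mm",out.round(1),"F",np.round(st["contact_force"],1),"tcp",np.round(st["tool_pos"],4))
    if xdir is not None:
        x=np.array([*xdir,0.])/np.hypot(*xdir);z=np.array([0,0,-1.]);T=np.stack([x,np.cross(z,x),z],1)
        print("turn (tool rotvec deg)",np.degrees(R.from_matrix(Rm.T@T).as_rotvec()).round(2))
E
python3 - <<'E'
from h import *
s=snapshot("top")
f=lambda u,v,z: px(s,170+u/4,135+v/4,z)
fin=f(683,331,.062);pv=f(545,381,.03);print(fin,pv,np.linalg.norm((fin-pv)[:2]))
print("leg",f(95,106,.015),f(463,109,.015)); print("stop",f(651,135,.015), "fleg",f(630,116,.015),f(798,118,.015))
g=(pv-fin)[:2];g/=np.hypot(*g);print(g,np.degrees(np.arctan2(g[1],g[0])))
plan([.30,.40,.239]);plan([fin[0],fin[1],.2],g)
E
```

```text
[ 0.47189663 -0.06288783  0.062     ] [0.44999912 0.01942279 0.03      ] 0.08517358254228881
leg [0.63510096 0.29741993 0.015     ] [0.62913082 0.06710865 0.015     ]
stop [ 0.60990798 -0.05081945  0.015     ] fleg [ 0.62267551 -0.03796613  0.015     ] [ 0.61949825 -0.14412834  0.015     ]
[-0.25709266  0.96638676] 104.89762050944866
tool shift mm [-200.5 -166.7   -0.5] F [-0.3  0.2  1.3] tcp [0.1429 0.6082 0.2383]
tool shift mm [-473.7 -578.    38.8] F [-0.3  0.2  1.3] tcp [0.1429 0.6082 0.2383]
turn (tool rotvec deg) [-4.000e-02  3.000e-02  6.188e+01]
```

```bash
python3 -m jog '[[[-0.04,-0.033,0,0,0,0],[-0.04,-0.033,0,0,0,0],[-0.04,-0.033,0,0,0,0],[-0.04,-0.033,0,0,0,0],[-0.04,-0.033,0,0,0,0],[-0.03,-0.046,0,0,0,0],[-0.03,-0.046,0,0,0,0],[-0.03,-0.046,0,0,0,0],[-0.03,-0.046,0,0,0,0],[-0.03,-0.046,0,0,0,0],[-0.03,-0.046,0,0,0,0],[-0.03,-0.046,0,0,0,0]]]'
python3 -c "
from h import *
plan([.472,-.063,.2],[-.257,.966])"
```

```text
clock: 1.75
tool_pos: [0.4314, 0.0389, 0.2389]
eef_rot: [0.115, 0.993, 0.0, 0.0]
contact_force: [1.0, 0.5, 0.3]
opening: 0.997
finger_force: 0.0
tool shift mm [-62.9 -90.   38.9] F [1.  0.5 0.3] tcp [0.4314 0.0389 0.2389]
turn (tool rotvec deg) [5.000e-02 2.000e-02 6.189e+01]
```

```bash
python3 -m jog '[[[-0.031,-0.045,0.02,0,0,0],[-0.032,-0.045,0.019,0,0,0],[0,0,0,0,0,0.18],[0,0,0,0,0,0.18],[0,0,0,0,0,0.18],[0,0,0,0,0,0.18],[0,0,0,0,0,0.18],[0,0,0,0,0,0.18],[0,0,0,0,0,0]]]'
python3 - <<'E'
from h import *
st=get_state();s=snapshot("wrist")
plan([.472,-.063,.1],[-.257,.966])
im=wundist(s,st,(.55,.03),0,.0005,.03);cv2.imwrite("pics/w1.png",im[:,:,::-1])
E
```

```text
clock: 2.88
tool_pos: [0.4715, -0.0613, 0.1997]
eef_rot: [0.609, 0.793, -0.0, 0.0]
contact_force: [-0.1, 0.7, 0.4]
opening: 0.996
finger_force: 0.0
tool shift mm [-1.7  0.1 99.7] F [-0.3  0.4 -0.9] tcp [ 0.4715 -0.0613  0.1997]
turn (tool rotvec deg) [-0.    0.01  0.21]
```

View pics/w1.png

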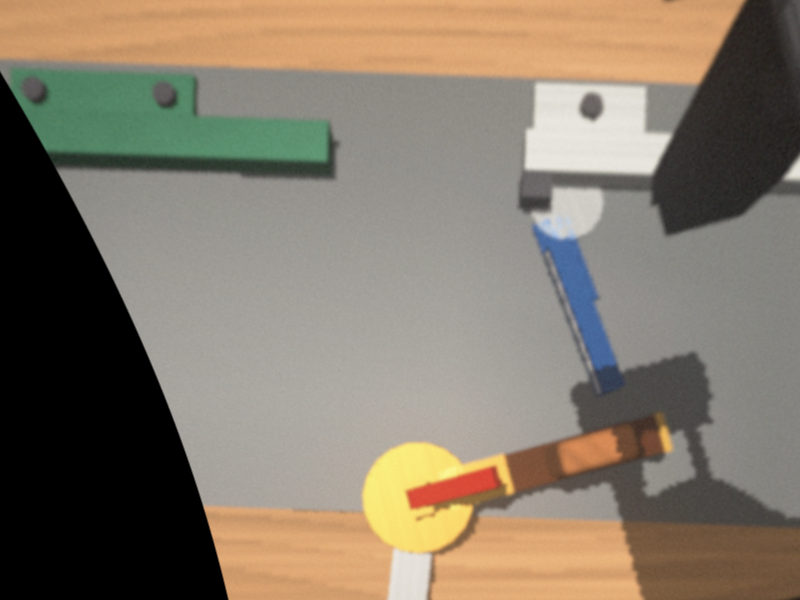

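The wrist view puts the disc centre at (418,497), which is world (0.4515, 0.021), so the tool is centred over the fin. Descend.

```bash
python3 -m jog '[[[0,0,0.055,0,0,0],[0,0,0.05,0,0,0],[0,0,0.04,0,0,0],[0,0,0.015,0,0,0],[0,0,0.006,0,0,0],[0,0,0,0,0,0]]]' 0.05 60 && python3 -m jog '[[[0,0,0,0,0,0],[0,0,0,0,0,0],[0,0,0,0,0,0],[0,0,0,0,0,0]]]' 0 60
```

```text
clock: 3.68
tool_pos: [0.4721, -0.0615, 0.0344]
eef_rot: [0.609, 0.793, 0.0, 0.001]
contact_force: [0.3, 0.4, 0.4]
opening: 0.566
finger_force: 0.0
clock: 4.18
tool_pos: [0.4719, -0.0615, 0.0339]
eef_rot: [0.609, 0.793, 0.0, 0.0]
contact_force: [0.5, 0.0, 2.2]
opening: 0.178
finger_force: 59.6
```

```bash
python3 -m jog '[[[0,0,-0.015,0,0,0],[0,0,-0.015,0,0,0],[0.02,0.02,0,0,0,0],[0.033,0.036,0,0,0,0],[0.04,0.042,0,0,0,0],[0.04,0.042,0,0,0,0],[0.033,0.036,0,0,0,0.144],[0,0,0,0,0,0.144],[0,0,0,0,0,0]]]'
python3 - <<'E'
from h import *
st=get_state();s=snapshot("wrist")
plan([.60,.144,.064],[.026,.9997])
im=wundist(s,st,(.60,.22),0,.0004,.015);cv2.imwrite("pics/w2.png",im[:,:,::-1])
E
```

```text
clock: 5.3
tool_pos: [0.598, 0.1446, 0.0641]
eef_rot: [0.716, 0.698, -0.001, -0.0]
contact_force: [-1.0, -1.1, -5.1]
opening: 0.175
finger_force: 59.6
tool shift mm [0.5 2.1 0.1] F [-0.1 -1.5 -4.3] tcp [0.5979 0.1435 0.0641]
turn (tool rotvec deg) [-0.08  0.06  0.03]
```

View pics/w2.png

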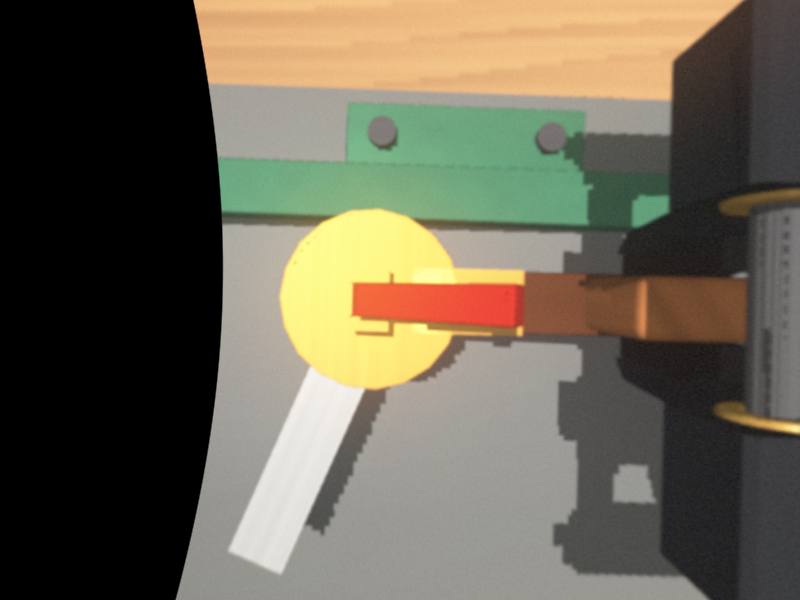

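The leg's inner edge runs (223,214) to (630,229), i.e. about x=0.632 near the pivot. The gauge is nearly parallel, with its blade clear. Lower, then move toward the leg.

```bash
python3 -m jog '[[[0,0.008,0.015,0,0,0],[0,0.007,0.01,0,0,0],[0,0,0.005,0,0,0],[0,0,0,0,0,0]]]'; python3 -m jog '[[[0,0.003,0.0005,0,0,0],[0,0,0,0,0,0]]]';  python3 -m jog '[[[0,0.002,0,0,0,0],[0,0,0,0,0,0]]]'
```

```text
clock: 5.85
tool_pos: [0.6148, 0.1428, 0.034]
eef_rot: [0.717, 0.697, 0.0, 0.001]
contact_force: [0.9, -1.8, -1.1]
opening: 0.176
finger_force: 59.8
clock: 6.1
tool_pos: [0.6153, 0.1427, 0.0338]
eef_rot: [0.717, 0.697, -0.002, -0.001]
contact_force: [-3.8, -3.0, 7.0]
opening: 0.178
finger_force: 59.8
clock: 6.35
tool_pos: [0.6163, 0.1429, 0.0338]
eef_rot: [0.717, 0.697, -0.002, -0.002]
contact_force: [-5.6, -2.1, 8.8]
opening: 0.176
finger_force: 59.8
```

```bash
python3 -m jog '[[[0,0.001,-0.0005,0,0,0],[0,0,0,0,0,0]]]'; python3 -m jog '[[[0,0.001,0,0,0,0],[0,0,0,0,0,0]]]';  python3 -m jog '[[[0,0.001,0,0,0,0],[0,0,0,0,0,0]]]'
```

```text
clock: 6.6
tool_pos: [0.6187, 0.1436, 0.0338]
eef_rot: [0.717, 0.697, -0.001, -0.001]
contact_force: [-5.4, -1.1, 6.0]
opening: 0.176
finger_force: 59.8
clock: 6.85
tool_pos: [0.619, 0.1435, 0.0338]
eef_rot: [0.717, 0.697, -0.001, -0.001]
contact_force: [-5.9, -2.3, 6.4]
opening: 0.176
finger_force: 59.8
clock: 7.1
tool_pos: [0.6192, 0.1436, 0.0338]
eef_rot: [0.717, 0.697, -0.002, -0.002]
contact_force: [-7.6, -1.3, 9.4]
opening: 0.176
finger_force: 59.8
```

```bash
python3 -m jog '[[[0.006,0,-0.0006,0,0,0],[0.008,0,0,0,0,0],[0.008,0,0,0,0,0],[0.004,0,0,0,0,0],[0,0,0,0,0,0]]]'; python3 -m jog '[[[0.006,0,0,0,0,0],[0.006,0,0,0,0,0],[0.004,0,0,0,0,0],[0,0,0,0,0,0]]]'
```

```text
clock: 7.72
tool_pos: [0.6204, 0.1652, 0.0341]
eef_rot: [0.718, 0.696, -0.004, 0.0]
contact_force: [-6.2, -7.1, 7.3]
opening: 0.177
finger_force: 59.8
clock: 8.22
tool_pos: [0.621, 0.1801, 0.0342]
eef_rot: [0.718, 0.696, -0.004, 0.001]
contact_force: [-6.4, -8.6, 8.0]
opening: 0.177
finger_force: 59.8
```

```bash
python3 -m jog '[[[0.005,0,-0.0005,0,0,0],[0.005,0,0,0,0,0],[0.003,0,0,0,0,0],[0,0,0,0,0,0]]]'; python3 -m jog '[[[0.002,0,0,0,0,0],[0.002,0,0,0,0,0],[0,0,0,0,0,0]]]'; python3 -c "
from h import *
s=snapshot('top');crop(s['frame'],160,140,310,240,5,'pics/c2.png')"
```

```text
clock: 8.72
tool_pos: [0.6214, 0.1951, 0.0342]
eef_rot: [0.718, 0.696, -0.003, -0.0]
contact_force: [-4.5, -5.8, 3.9]
opening: 0.176
finger_force: 59.8
clock: 9.1
tool_pos: [0.6216, 0.1985, 0.0342]
eef_rot: [0.718, 0.696, -0.004, 0.0]
contact_force: [-4.9, -7.3, 3.9]
opening: 0.178
finger_force: 59.8
```

View pics/c2.png

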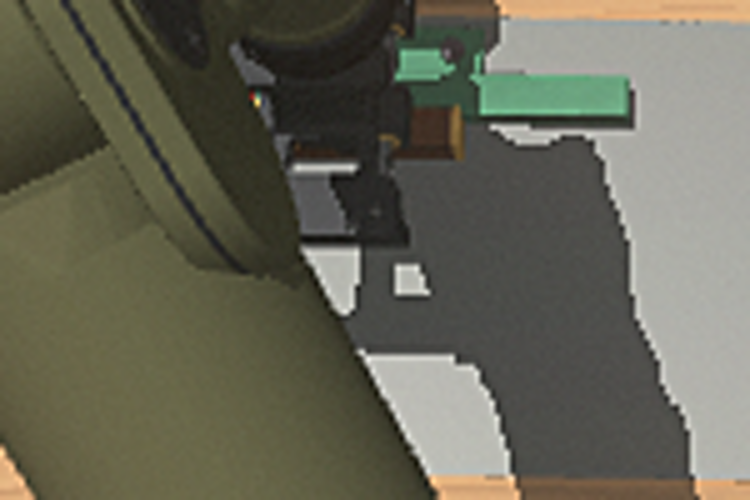

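The arm hides the corner from the top camera; only the leg's end shows at (630,100). I go on by force.

```bash
for i in 1 2 3; do python3 -m jog '[[[0.0015,0,0,0,0,0],[0.0005,0,0,0,0,0],[0,0,0,0,0,0]]]' | grep -E "tool_pos|contact|clock"; done
```

```text
clock: 9.52
tool_pos: [0.6216, 0.2002, 0.0342]
contact_force: [-5.1, -7.5, 4.5]
clock: 9.9
tool_pos: [0.6217, 0.2021, 0.0342]
contact_force: [-5.6, -6.9, 3.2]
clock: 10.28
tool_pos: [0.6218, 0.2042, 0.0342]
contact_force: [-4.5, -8.0, 3.7]
```

```bash
for i in 1 2 3; do python3 -m jog '[[[0.001,0,0,0,0,0],[0.0005,0,0,0,0,0],[0,0,0,0,0,0]]]' | grep -E "tool_pos|contact|eef"; done; python3 - <<'E'
from h import *
st=get_state();s=snapshot("wrist")
im=wundist(s,st,(.60,.26),0,.0003,.015);cv2.imwrite("pics/w3.png",im[:,:,::-1])
E
```

```text
tool_pos: [0.6219, 0.2057, 0.0342]
eef_rot: [0.718, 0.696, -0.004, 0.0]
contact_force: [-5.0, -7.9, 3.8]
tool_pos: [0.6219, 0.2072, 0.0342]
eef_rot: [0.718, 0.696, -0.004, 0.0]
contact_force: [-5.1, -7.4, 3.7]
tool_pos: [0.6219, 0.2087, 0.0342]
eef_rot: [0.718, 0.696, -0.004, 0.0]
contact_force: [-5.0, -6.7, 3.1]
```

View pics/w3.png

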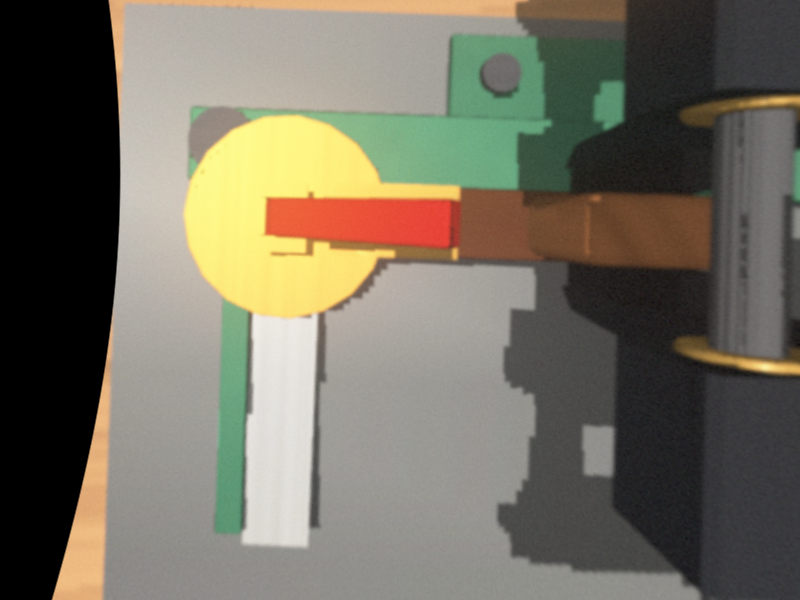

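The blade (left edge (252,316) to (242,545)) is almost flush on the wing (inner edge (248,312) to (242,532)). A millimetre or two remains.

```bash
for i in 1 2 3; do python3 -m jog '[[[0.0008,0,0,0,0,0],[0,0,0,0,0,0]]]' | grep -E "tool_pos|contact|eef"; done
```

```text
tool_pos: [0.622, 0.2093, 0.0342]
eef_rot: [0.718, 0.696, -0.004, 0.0]
contact_force: [-4.3, -8.4, 3.5]
tool_pos: [0.622, 0.2093, 0.0342]
eef_rot: [0.718, 0.696, -0.004, 0.001]
contact_force: [-5.1, -8.2, 3.5]
tool_pos: [0.622, 0.2094, 0.0342]
eef_rot: [0.718, 0.696, -0.005, 0.001]
contact_force: [-5.5, -9.6, 4.7]
```

```bash
for i in 1 2 3 4; do python3 -m jog '[[[0.0015,0,0,0,0,0],[0,0,0,0,0,0]]]' | grep -E "tool_pos|contact|eef"; done
```

```text
tool_pos: [0.622, 0.2095, 0.0342]
eef_rot: [0.718, 0.696, -0.005, 0.001]
contact_force: [-3.8, -12.2, 5.9]
tool_pos: [0.622, 0.2095, 0.0342]
eef_rot: [0.719, 0.695, -0.006, 0.002]
contact_force: [-5.3, -13.8, 6.3]
tool_pos: [0.6221, 0.2096, 0.0343]
eef_rot: [0.719, 0.695, -0.007, 0.002]
contact_force: [-5.6, -16.5, 6.8]
tool_pos: [0.622, 0.2096, 0.0343]
eef_rot: [0.719, 0.695, -0.008, 0.003]
contact_force: [-6.9, -18.2, 7.6]
```

```bash
python3 -m jog '[[[0.001,0,0,0,0,0],[0,0,0,0,0,0],[0,0,0,0,0,0]]]' | grep -E "tool_pos|contact|eef"; for i in 1 2; do python3 -m jog '[[[-0.003,0,0,0,0,0],[0,0,0,0,0,0]]]' | grep -E "tool_pos|contact|eef"; done
```

```text
tool_pos: [0.6221, 0.2096, 0.0344]
eef_rot: [0.719, 0.695, -0.008, 0.003]
contact_force: [-7.3, -19.2, 7.6]
tool_pos: [0.622, 0.2096, 0.0343]
eef_rot: [0.719, 0.695, -0.006, 0.002]
contact_force: [-6.5, -15.3, 7.3]
tool_pos: [0.622, 0.2096, 0.0343]
eef_rot: [0.718, 0.696, -0.005, 0.001]
contact_force: [-5.6, -11.2, 5.3]
```

```bash
python3 -m jog '[[[-0.003,0,0,0,0,0],[-0.001,0,0,0,0,0],[0,0,0,0,0,0]]]' | grep -E "tool_pos|contact|eef"; python3 -m jog '[[[0,0,0,0,0,0],[0,0,0,0,0,0],[0,0,0,0,0,0]]]' 0.04 20| grep -E "tool_pos|contact|eef|open"
```

```text
tool_pos: [0.622, 0.2095, 0.0342]
eef_rot: [0.718, 0.696, -0.003, -0.0]
contact_force: [-5.8, -6.0, 3.6]
tool_pos: [0.6244, 0.2133, 0.0349]
eef_rot: [0.717, 0.697, 0.001, 0.0]
contact_force: [-0.4, -0.3, -0.3]
opening: 0.454
```

```bash
python3 -m jog '[[[0,0,-0.025,0,0,0],[0,0,-0.05,0,0,0],[0,0,0,0,0,0]]]' 0.04 20 | grep tool_pos; python3 - <<'E'
from h import *
st=get_state();s=snapshot("wrist")
im=wundist(s,st,(.60,.26),0,.0003,.015);cv2.imwrite("pics/w4.png",im[:,:,::-1])
plan([.6233,.2505,.08],[.033,.9995])
E
```

```text
tool_pos: [0.6272, 0.2135, 0.114]
tool shift mm [37.2 -3.2 31.8] F [ 0.8  0.7 -0.4] tcp [0.6253 0.2132 0.1117]
turn (tool rotvec deg) [ 0.24 -0.11  0.31]
```

View pics/w4.png

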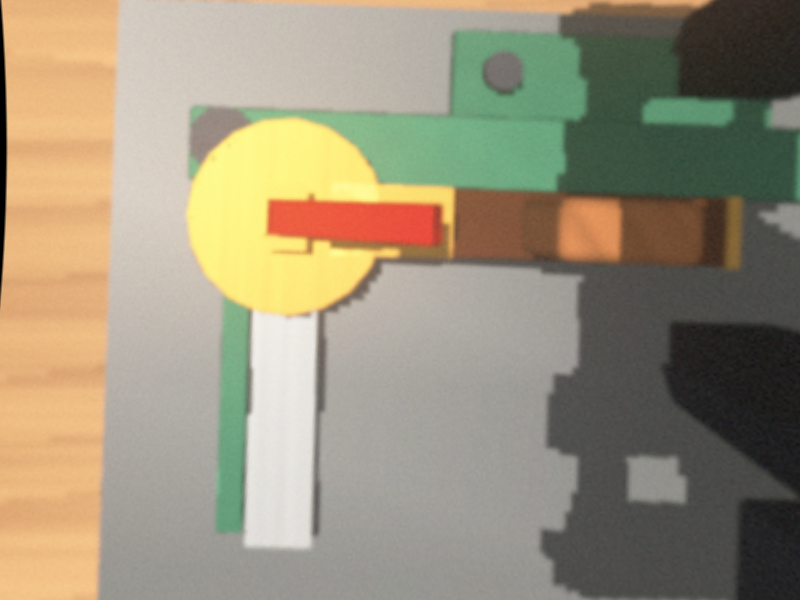

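The gauge stays flush: blade edge (250,312) to (245,548) is parallel to the wing edge, and the stock lies on the leg. Now press the lever.

```bash
python3 -m jog '[[[0.018,-0.002,0,0,0,0],[0.019,-0.001,0,0,0,0.005],[0,0,0.015,0,0,0],[0,0,0.01,0,0,0],[0,0,0,0,0,0]]]' 0 20 | grep -E "tool_pos|contact|open"; python3 -m jog '[[[0,0,0.008,0,0,0],[0,0,0.008,0,0,0],[0,0,0.008,0,0,0],[0,0,0,0,0,0]]]' | grep -E "tool_pos|contact|open"
```

```text
tool_pos: [0.6208, 0.2481, 0.083]
contact_force: [0.2, 0.3, -0.7]
opening: 0.008
tool_pos: [0.6224, 0.2437, 0.0611]
contact_force: [-0.6, -7.5, 5.5]
opening: 0.002
```

The fingers came down just behind the lever's tip (force towards -y). Go up and further forward.

```bash
python3 -m jog '[[[0,0,-0.012,0,0,0],[0,0,-0.012,0,0,0],[0.005,0,0,0,0,0],[0.004,0,0,0,0,0],[0,0,0,0,0,0]]]' | grep -E "tool_pos|contact|open";  python3 - <<'E'
from h import *
plan([.6233,.257,.085],[.033,.9995])
st=get_state();s=snapshot("wrist")
im=wundist(s,st,(.60,.26),0,.0003,.015);cv2.imwrite("pics/w5.png",im[:,:,::-1])
E
```

```text
tool_pos: [0.6216, 0.2596, 0.0843]
contact_force: [0.3, 0.7, 0.3]
opening: 0.006
tool shift mm [-2.6  1.8 -0.7] F [0.3 0.7 0.3] tcp [0.6216 0.2596 0.0843]
turn (tool rotvec deg) [-0.04 -0.03  0.08]
```

View pics/w5.png

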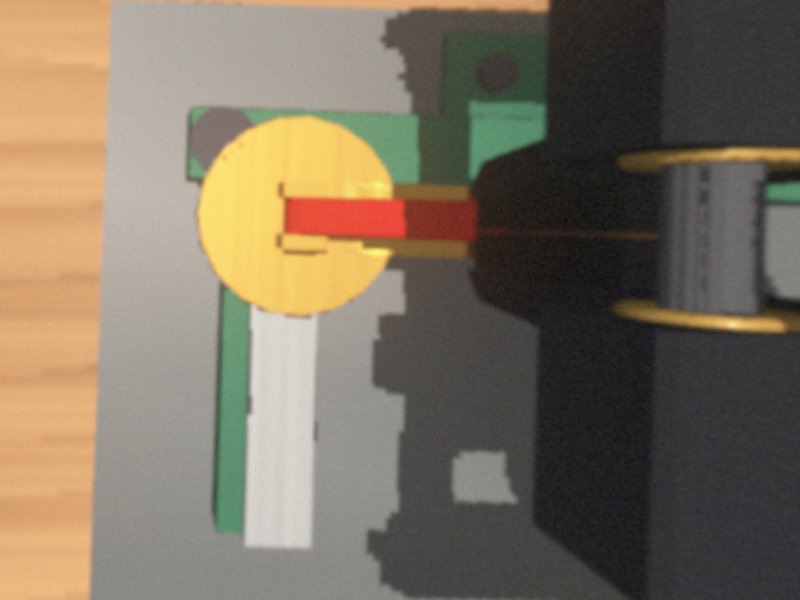

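Still flush (blade edge at (246,310) to (245,545)). The fingertips are now over the lever's end at (480,220). Press.

```bash
python3 -m jog '[[[-0.001,0.002,0.01,0,0,0],[0,0,0.008,0,0,0],[0,0,0.006,0,0,0],[0,0,0,0,0,0]]]' | grep -E "tool_pos|contact|open"; python3 -m jog '[[[0,0,0.006,0,0,0],[0,0,0.006,0,0,0],[0,0,0,0,0,0]]]' | grep -E "tool_pos|contact|open"
```

```text
tool_pos: [0.6239, 0.2566, 0.0603]
contact_force: [0.5, 0.4, 0.9]
opening: 0.005
tool_pos: [0.6243, 0.2558, 0.0487]
contact_force: [0.5, -0.5, -0.2]
opening: 0.006
```

```bash
for i in 1 2 3; do python3 -m jog '[[[0,0,0.003,0,0,0],[0,0,0,0,0,0]]]' | grep -E "tool_pos|contact"; done
```

```text
tool_pos: [0.6243, 0.2574, 0.0458]
contact_force: [0.7, -0.5, 1.9]
tool_pos: [0.6243, 0.2572, 0.0429]
contact_force: [0.4, -2.3, 3.6]
tool_pos: [0.6247, 0.2573, 0.041]
contact_force: [-2.6, -2.6, 10.5]
```

```bash
for i in 1 2 3; do python3 -m jog '[[[0,0,0.002,0,0,0],[0,0,0,0,0,0]]]' | grep -E "tool_pos|contact"; done
```

```text
tool_pos: [0.6251, 0.2575, 0.0407]
contact_force: [-5.1, -4.0, 20.5]
tool_pos: [0.6254, 0.2576, 0.0403]
contact_force: [-7.4, -3.9, 28.4]
tool_pos: [0.6256, 0.2577, 0.0399]
contact_force: [-9.0, -4.1, 40.0]
```

Solid now. Lift off and look.

```bash
python3 -m jog '[[[0,0,-0.008,0,0,0],[0,0,-0.03,0,0,0],[0,0,-0.04,0,0,0],[-0.024,-0.001,0,0,0,0],[-0.024,-0.001,0,0,0,0],[0,0,0,0,0,0]]]' 0.04 60 | grep -E "tool_pos|contact"; python3 - <<'E'
from h import *
plan([.622,.2095,.034],[.033,.9995])
st=get_state();s=snapshot("wrist")
im=wundist(s,st,(.60,.26),0,.0003,.015);cv2.imwrite("pics/w6.png",im[:,:,::-1])
E
```

```text
tool_pos: [0.6197, 0.2051, 0.1105]
contact_force: [-0.2, -0.3, 0.9]
tool shift mm [ 4.7  2.4 76.5] F [-0.2 -0.3  0.9] tcp [0.6197 0.2051 0.1105]
turn (tool rotvec deg) [-0.16  0.18 -0.3 ]
```

View pics/w6.png

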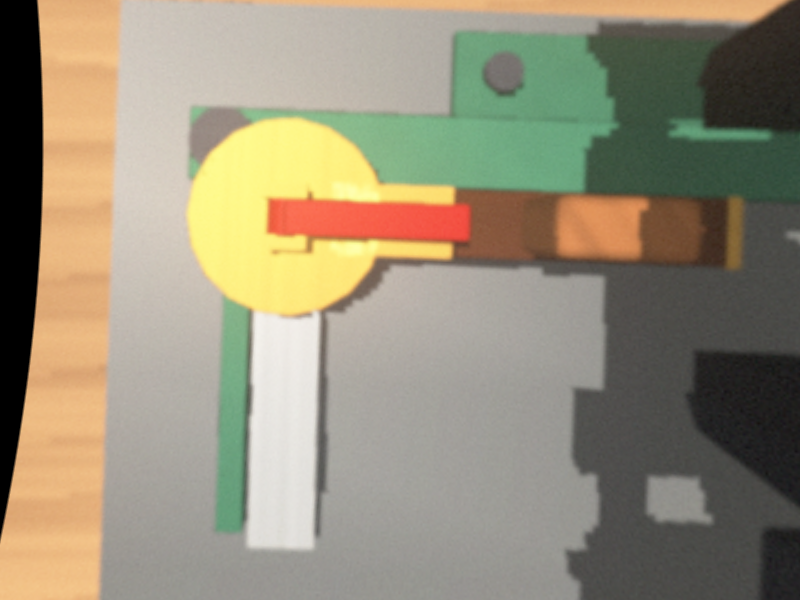

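The lever lies flat (end at (470,222)), and blade and stock are still flush. Grip again.

```bash
python3 -m jog '[[[0.004,0.002,0.04,0,0,0],[0,0,0.025,0,0,0],[0,0,0.008,0,0,0],[0,0,0.003,0,0,0],[0,0,0,0,0,0]]]' 0.04 60 | grep -E "tool_pos|contact|eef"; python3 -m jog '[[[0,0,0,0,0,0],[0,0,0,0,0,0],[0,0,0,0,0,0],[0,0,0,0,0,0]]]' 0 60 | grep -E "tool_pos|contact|eef|finger|open"
```

```text
tool_pos: [0.6232, 0.2138, 0.0365]
eef_rot: [0.719, 0.695, 0.001, 0.0]
contact_force: [-0.2, -0.1, -0.1]
tool_pos: [0.6224, 0.2136, 0.0363]
eef_rot: [0.719, 0.695, 0.0, -0.0]
contact_force: [-1.4, 0.4, 4.2]
opening: 0.176
finger_force: 60.0
```

```bash
python3 -m jog '[[[0,0,-0.01,0,0,0],[0,-0.01,-0.03,0,0,0],[-0.03,-0.013,0,0,0,0],[-0.05,0,0,0,0,0],[-0.05,0,0,0,0,0],[-0.05,0,0,0,0,0],[-0.05,0,0,0,0,0],[-0.05,0,0,0,0,0],[-0.05,0,0,0,0,0],[-0.05,0,0,0,0,0],[-0.03,0,0,0,0,0],[0,0,0,0,0,0]]]'; python3 - <<'E'
from h import *
plan([.585,-.217,.0765],[.03,.9995])
st=get_state();s=snapshot("wrist")
im=wundist(s,st,(.58,-.12),0,.0004,.015);cv2.imwrite("pics/w7.png",im[:,:,::-1])
E
```

```text
clock: 22.85
tool_pos: [0.5851, -0.2006, 0.0759]
eef_rot: [0.721, 0.693, -0.001, 0.001]
contact_force: [0.5, 0.9, -3.8]
opening: 0.172
finger_force: 60.0
tool shift mm [-16.4   0.6  -0.5] F [ 0.5  0.9 -3.8] tcp [ 0.5851 -0.2006  0.0759]
turn (tool rotvec deg) [ 0.    0.21 -0.52]
```

View pics/w7.png

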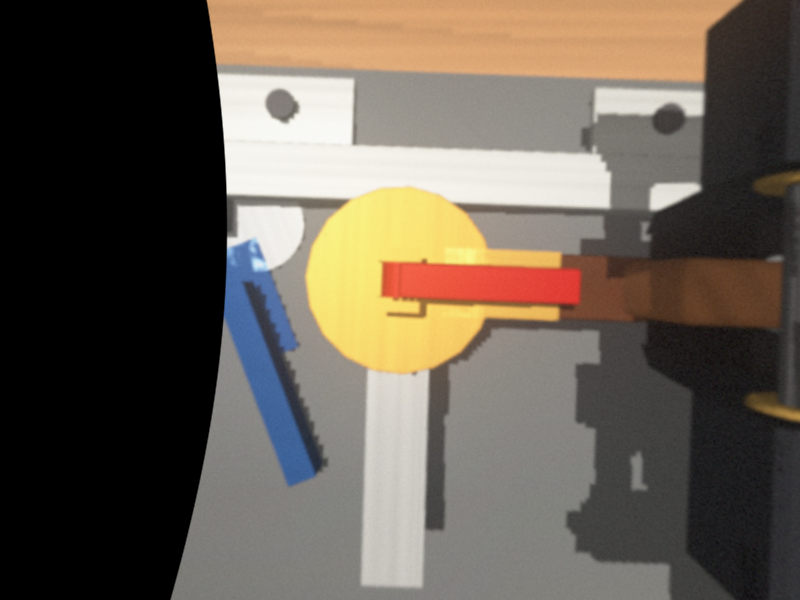

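The gauge is over the fence leg side. The blue arm's end at (322,465) is clear of the blade edge at u=365, and the leg edge runs (230,197) to (610,208). Lower and approach the leg.

```bash
python3 -m jog '[[[-0.008,0.004,0.012,0,0,-0.006],[0,0.006,0.014,0,0,0],[0,0.004,0.01,0,0,0],[0,0.002,0.003,0,0,0],[0,0,0,0,0,0]]]'| grep -E "tool_pos|contact|eef";  python3 -m jog '[[[0,0.002,0.0005,0,0,0],[0,0,0,0,0,0]]]'| grep -E "tool_pos|contact|eef"
```

```text
tool_pos: [0.6019, -0.2034, 0.0366]
eef_rot: [0.716, 0.698, 0.0, -0.0]
contact_force: [1.0, -0.6, -4.2]
tool_pos: [0.604, -0.2039, 0.0364]
eef_rot: [0.717, 0.698, 0.0, 0.0]
contact_force: [-1.1, 0.6, -2.4]
```

```bash
for i in 1 2 3; do python3 -m jog '[[[0,0.0015,0.0002,0,0,0],[0,0,0,0,0,0]]]'| grep -E "tool_pos|contact|eef"; done
```

```text
tool_pos: [0.6052, -0.2041, 0.0363]
eef_rot: [0.717, 0.697, -0.0, -0.0]
contact_force: [-2.3, -0.4, -0.3]
tool_pos: [0.6055, -0.2042, 0.0363]
eef_rot: [0.717, 0.697, -0.001, -0.001]
contact_force: [-4.4, 0.7, 5.1]
tool_pos: [0.6064, -0.2042, 0.0363]
eef_rot: [0.717, 0.697, -0.001, -0.002]
contact_force: [-5.0, 0.9, 7.9]
```

```bash
for i in 1 2; do python3 -m jog '[[[0,0.001,-0.0003,0,0,0],[0,0,0,0,0,0]]]'| grep -E "tool_pos|contact|eef"; done;  python3 -m jog '[[[0.005,0,0,0,0,0],[0.007,0,0,0,0,0],[0.007,0,0,0,0,0],[0,0,0,0,0,0]]]'| grep -E "tool_pos|contact|eef"
```

```text
tool_pos: [0.6066, -0.2042, 0.0363]
eef_rot: [0.717, 0.697, -0.002, -0.002]
contact_force: [-7.0, 1.4, 8.2]
tool_pos: [0.6068, -0.2042, 0.0363]
eef_rot: [0.717, 0.697, -0.002, -0.003]
contact_force: [-9.2, 0.9, 7.0]
tool_pos: [0.6074, -0.19, 0.0366]
eef_rot: [0.718, 0.696, -0.004, 0.0]
contact_force: [-7.5, -5.5, 5.3]
```

```bash
for i in 1 2; do python3 -m jog '[[[0.006,0,-0.0002,0,0,0],[0.006,0,0,0,0,0],[0.004,0,0,0,0,0],[0,0,0,0,0,0]]]'| grep -E "tool_pos|contact|eef"; done
```

```text
tool_pos: [0.6079, -0.1744, 0.0367]
eef_rot: [0.718, 0.696, -0.004, 0.0]
contact_force: [-6.8, -7.0, 3.8]
tool_pos: [0.6086, -0.1577, 0.0367]
eef_rot: [0.718, 0.696, -0.003, -0.0]
contact_force: [-6.8, -5.5, 2.8]
```

```bash
python3 -m jog '[[[0.004,0,0,0,0,0],[0.003,0,0,0,0,0],[0,0,0,0,0,0]]]'| grep -E "tool_pos|contact|eef"; for i in 1 2 3 4; do python3 -m jog '[[[0.0012,0,0,0,0,0],[0.0008,0,0,0,0,0],[0,0,0,0,0,0]]]'| grep -E "tool_pos|contact"; done
```

```text
tool_pos: [0.6088, -0.1509, 0.0367]
eef_rot: [0.718, 0.696, -0.004, 0.0]
contact_force: [-6.7, -5.9, 2.2]
tool_pos: [0.6089, -0.1494, 0.0367]
contact_force: [-6.5, -6.0, 2.6]
tool_pos: [0.609, -0.1474, 0.0367]
contact_force: [-6.6, -7.5, 2.5]
tool_pos: [0.609, -0.1454, 0.0367]
contact_force: [-6.1, -6.6, 2.1]
tool_pos: [0.6091, -0.1435, 0.0367]
contact_force: [-6.0, -7.1, 2.3]
```

```bash
for i in 1 2 3 4; do python3 -m jog '[[[0.0012,0,0,0,0,0],[0,0,0,0,0,0]]]'| grep -E "tool_pos|contact"; done
```

```text
tool_pos: [0.6091, -0.1423, 0.0367]
contact_force: [-6.2, -8.0, 1.7]
tool_pos: [0.6092, -0.1412, 0.0367]
contact_force: [-6.0, -7.8, 3.2]
tool_pos: [0.6092, -0.14, 0.0367]
contact_force: [-6.0, -6.8, 3.0]
tool_pos: [0.6093, -0.1388, 0.0367]
contact_force: [-6.6, -6.3, 2.2]
```

```bash
for i in 1 2 3 4; do python3 -m jog '[[[0.0012,0,0,0,0,0],[0,0,0,0,0,0]]]'| grep -E "tool_pos|contact"; done
```

```text
tool_pos: [0.6093, -0.1383, 0.0368]
contact_force: [-6.4, -8.7, 2.1]
tool_pos: [0.6093, -0.1382, 0.0368]
contact_force: [-6.7, -10.1, 1.5]
tool_pos: [0.6093, -0.1382, 0.0368]
contact_force: [-6.1, -12.3, 2.1]
tool_pos: [0.6093, -0.1381, 0.0369]
contact_force: [-6.7, -13.8, 1.4]
```

Home against the stop at y=-0.138. Push more firmly.

```bash
for i in 1 2 3; do python3 -m jog '[[[0.0018,0,0,0,0,0],[0,0,0,0,0,0]]]'| grep -E "tool_pos|contact|eef"; done; python3 -m jog '[[[0,0,0,0,0,0],[0,0,0,0,0,0]]]'| grep -E "tool_pos|contact|eef"; python3 - <<'E'
from h import *
st=get_state();s=snapshot("wrist")
im=wundist(s,st,(.59,-.09),0,.0003,.015);cv2.imwrite("pics/w8.png",im[:,:,::-1])
E
```

```text
tool_pos: [0.6093, -0.138, 0.037]
eef_rot: [0.719, 0.695, -0.006, 0.003]
contact_force: [-6.6, -15.7, 1.3]
tool_pos: [0.6093, -0.1378, 0.0372]
eef_rot: [0.719, 0.694, -0.006, 0.004]
contact_force: [-6.9, -18.3, 0.5]
tool_pos: [0.6093, -0.1377, 0.0374]
eef_rot: [0.72, 0.694, -0.007, 0.005]
contact_force: [-7.0, -20.8, 0.9]
tool_pos: [0.6093, -0.1377, 0.0374]
eef_rot: [0.72, 0.694, -0.007, 0.005]
contact_force: [-7.0, -20.6, 1.5]
```

View pics/w8.png

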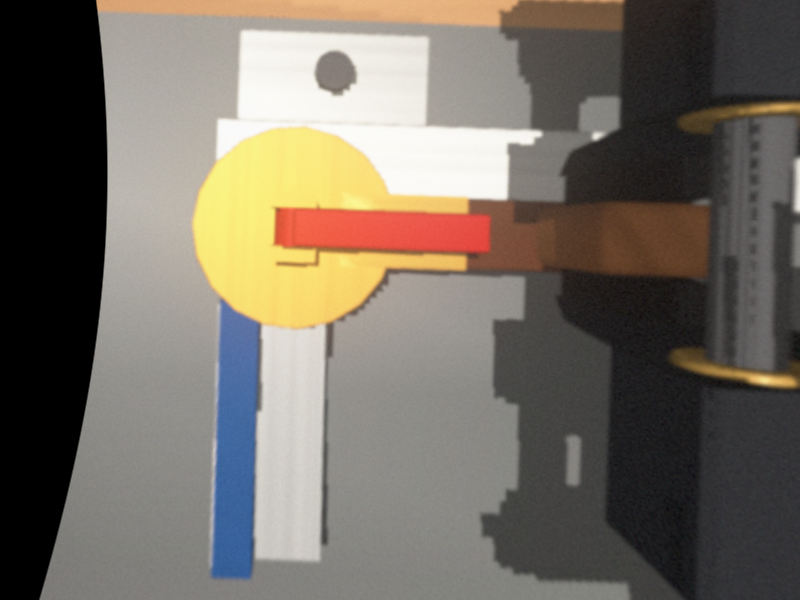

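The blue arm's edge (260,325) to (253,577) lies flush on the blade, gauge home. Ease off and release.

```bash
python3 -m jog '[[[-0.003,0,0,0,0,0],[-0.003,0,0,0,0,0],[-0.003,0,0,0,0,0],[-0.0005,-0.001,0.0004,0,0,0],[0,0,0,0,0,0]]]'| grep -E "tool_pos|contact|eef"; python3 -m jog '[[[0,0,0,0,0,0],[0,0,0,0,0,0],[0,0,0,0,0,0]]]' 0.04 20| grep -E "tool_pos|contact|eef|open"; python3 -m jog '[[[0,0,-0.02,0,0,0],[0,0,-0.05,0,0,0],[0,0,-0.04,0,0,0],[0,0,0,0,0,0]]]' | grep -E "tool_pos|contact"; python3 - <<'E'
from h import *
st=get_state();s=snapshot("wrist");print(st["clock"])
im=wundist(s,st,(.59,-.09),0,.0003,.015);cv2.imwrite("pics/w9.png",im[:,:,::-1])
E
```

```text
tool_pos: [0.6092, -0.1382, 0.0367]
eef_rot: [0.718, 0.696, -0.003, 0.001]
contact_force: [-6.3, -7.7, 3.2]
tool_pos: [0.6123, -0.1318, 0.0365]
eef_rot: [0.716, 0.698, 0.001, 0.0]
contact_force: [-0.3, 1.2, 0.0]
opening: 0.447
tool_pos: [0.6141, -0.1333, 0.1511]
contact_force: [0.5, -1.4, 0.1]
32.95
```

View pics/w9.png

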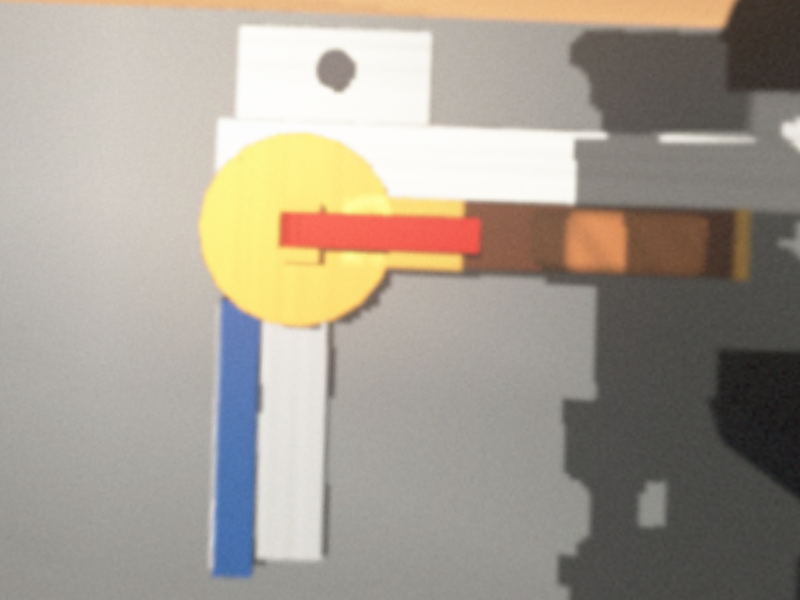

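The gauge lies locked and home, its blade flush on the blue arm ((262,325) to (255,570)), and the gripper is clear. Hand in.

```bash
python3 -c "
from plant import *
print(finish_job())"
```

```text
the job is handed in; nothing more can be done
None
```

The bevel gauge was set and locked in the bracket's corner, then pushed home at the fence stop so that the blue arm lies flush on its blade; I let go and handed the job in at about 33 s, and `finish_job()` gave no verdict.

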